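Turn the tagged tin to the code reader

ROBOT

A 6-joint arm with a two-finger parallel gripper is mounted at the origin on a cart in front of the work surface, level with it; the furniture and walls round the work are solid. World frame = base frame: x ahead of the robot, y to its left, z up, the work surface at z = 0. Lengths are in mm, angles in rad, forces in N, time in s.
With the tool pointing down it reaches from about 350 to 775 mm from the base axis. Payload 7.3 kg.
Tool frame: the origin (TCP) lies at the very end of the fingers, on their centre line; the grasp point (between the pads) lies bot.grip_point_offset behind it (bot.grip_point_offset is the distance from the TCP to the grasp point, in mm); z points along the fingers, y is the line along which they close (so a half turn about z gives the same grasp; the last joint's range is limited). The gripper opens to 92 mm and grips with 3 to 60 N. Pads are 19 mm wide; open, the fingers measure 130 mm over their backs; the gripper's body (75 mm by 190 mm) begins 47 mm behind the grasp point.
Start: joints at [1.177, 0.342, 1.524, -0, 1.275, -0.146], TCP at [128.752, 508.987, 226.741] pointing down, gripper open.
Joint ranges: [-2.53, 2.53], [-0.77, 2.02], [0.04, 2.7], [-1, 4.14], [0.28, 2.66], [-3.11, 3.11]. Speed limits (rad/s): [2.57, 2.57, 3.14, 3.14, 3.14, 3.14].

INTERFACE

Orientations are given as [roll, pitch, yaw] about the fixed x, y, z axes, in that order (R = Rz(yaw) Ry(pitch) Rx(roll)).
In Python, from plant import bot gives the robot as it stands. The module is installed in compiled form; this text tells all that it offers.
- The arm moves only by the tool carry_out, never from a script. Its argument "plan" is a list of rows, each an object of numbers: "tx", "ty", "tz": the shift along the world's x, y, z in mm; "rx", "ry", "rz": the turn, a rotation vector about the world's x, y, z in rad. A call has 1 to 12 rows; each row shifts and turns the commanded pose from where the row before left it; what a row does not reach is not made up. A row lasts 1/10 s, in which the tool goes at most 50 mm and 8.59 degrees, less where a joint would pass 70% of its speed; a pose out of reach is approached as far as the arm can. A call with a gripper value outside its range is refused whole. "gripper" is the closure, from 0 (fully open) to 1 (shut), set as the call begins (left out, the last holds). The fingers move at their own pace and stop on an object; the grip force is fixed at half the most. Time passes only in rows, so rows that do not move let the fingers close. It gives the time, the measured TCP pose, the force, the opening and the grip force at its end, in the units of the state.
- bot.get_obs(): the state, without advancing time (a new reading comes with each control period).
- bot.capture(name): name is "scene" or "top"; returns the picture (480x640x3 uint8, red, green, blue); there is no depth.
- bot.camera_model(name): a dict with "camera_matrix" (3x3 intrinsics, pixels), "dist" ([k1, k2, p1, p2, k3] as OpenCV has them; the pictures are not rectified), "R" (3x3) and "t" (3): a world point X has camera coordinates R X + t. Camera axes: x right, y down, z forward; pixel columns grow to the right and rows downward; lengths in mm; the calibration is good to about 2 mm. A picture is of the moment at which its call begins. camera_model takes no time and is no camera call.
- bot.close_job(): hands the job in; it is judged then, once.
The state is a dict: "time": time; "joint_positions": joint angles; "dq": joint speeds; "tau": joint torques, N m; "tool_pos": TCP position; "tcp_rot": TCP orientation; "contact_force": force on the tool from outside, world axes, zero at the start; "moment": the same for the moment, N m; "grip_width": finger opening in mm; "finger_force": force on a finger pad.
Only numpy, scipy, OpenCV 4.12 (cv2) and the standard library are available. Lean on these libraries where they do the work, as an engineer would, in place of code of your own. Each camera call takes 0.05 s, during which the arm holds its last target. There are 200 camera calls.

TASK

Turn the tin on its turntable, by pushing the turntable's pegs and without touching the tin, until the code plate clamped to the tin squarely faces the reader's window. Only then push the reader along its rail from behind until its window presses the plate, and the tin back against its seat, with about 14 N (well under 20 N), then let go and leave it touching. Do not disturb the spice jar or the roll of tape.

Things in the scene. Friction and masses are not known exactly. Their poses are not given: they have to be found in the camera images.
- station: fixed base of the check-in station on the table. Origin: on the table, on the vertical turning axis of the turntable; z up; the rail and the reader lie along its own -y. The base hub hides under the turntable; the rail is 90 mm wide, up to 22 mm high and ends at y = -0.265.
- platter: turntable, aluminium disc, 242 mm diameter, turning either way without stops about the station's axis (about 1 N at a peg; stays where left). Origin on the axis, 10 mm above the table; top face at 18 mm. Four upright steel pegs, 12 mm diameter, 108 mm from the axis on its own +x, +y, -x, -y; tops 48 mm above the table. Six 7 mm lugs hold the tin's foot with 2 mm play; the tin turns along.
- tin: food tin, 75 mm diameter, 110 mm tall, about 0.55 kg, upright in the middle of the turntable (top 128 mm above the table). Origin at the centre of its underside, z up. A steel band round it carries one steel code plate (38 mm wide, 32 mm high, engraved bars) on the tin's own -y side, 46 mm out from its axis.
- code_plate (a point): centre of the outer face of the code plate, 57 mm above the tin's underside (75 mm above the table), 46 mm from the tin's axis on its own -y side.
- reader: code reader: grey block 62 mm wide (foot 80), 44 mm long, top 93 mm above the table, with a black neck to the turntable. Origin 20 mm above the table, under the block's middle; own +y points along the rail to the turntable. Starts drawn back at y = -0.202 in the station's frame, slides forward up to 64 mm against 2.5 N friction, stays where left. Flat back face 22 mm behind the origin.
- reader_window (a point): centre of the window, the flat front end of the reader's neck (30 mm wide, 62 to 88 mm above the table, over the pegs), 102 mm ahead of the reader's origin, 75 mm above the table; axes as the reader's, +y out of the window. It meets a square plate after about 54 mm of slide; the tin then slips back up to 4 mm at 3 to 8 N into its lugs and stops hard.
- spice_a: bystander: spice jar, 45 mm diameter, 108 mm tall; origin at the centre of its underside.
- masking_tape: bystander: roll of tape lying flat, 100 mm diameter, 25 mm high; origin at the centre of its underside.

How it is judged (in metres and radians):
On the way, in this order (a step that is already met when the one before it is completed fails the run):
1. the code plate squarely faces the window while the reader is still drawn back (angle between the y axis of tin and the y axis of station, either way round below 0.12 rad and y of code_plate in the frame of station below -0.03 m and y of reader in the frame of station below -0.19 m), for 0.2 s.
2. the reader's window presses on the code plate with over 10 N (contact force between reader and tin above 10 N), for 0.05 s.
At the end, for the whole second after the job is handed in: The tin stands upright in its seat, its code plate square to the reader's window (within 0.12 rad) and within 8 mm of its middle sideways, the window resting against the plate (gap under 2 mm), all at rest (angle between the y axis of tin and the y axis of station, either way round below 0.12 rad and y of code_plate in the frame of reader_window between -0.004 and 0.002 m and x of code_plate in the frame of reader_window between -0.008 and 0.008 m and angle between tin's own z axis and vertical below 0.05 rad and linear speed of each of tin, reader below 0.01 m/s); the robot touches nothing.
It fails at once if the robot touches the tin or its plate (contact force between any of the arm, the fingers and tin above 0.5 N).
It fails at once if the reader is rammed hard against the tin (over 20 N) (contact force between reader and tin above 20 N).
It fails at once if the spice jar or the tape is disturbed (moved over 25 mm) (distance of any of spice_a, masking_tape from where it was at the start of the episode above 0.025 m).
It also fails if it takes over 58 s, if anything falls off the work surface, if the arm or the gripper's body presses on something with over 40 N, if the wrist force passes 120 N, or if a joint passes its speed limit or range.

## Working session

There is one attempt and no reset: what is moved stays moved. The work goes in short steps, Python scripts to look and compute and a tool call to move; the robot and the scene stay as the last step left them, time stands still between calls to the robot, and variables do not carry over. Pictures are saved under pics/ and viewed, at most 10 in all, crops included, and the job is handed in when it is done.

Besides the shell and the picture viewer there is one more tool, called after "Request:" as name(argument=value, ...) on one line, values as JSON. carry_out: Moves the arm, as the interface text tells. Its arguments: {"type":"object","properties":{"plan":{"type":"array"},"gripper":{"type":"number"}},"required":["plan"]}

```bash
mkdir -p pics; python3 - <<'E'
from plant import bot
import cv2,numpy as np
for n in("scene","top"):
    cv2.imwrite(f"pics/{n}0.png",bot.capture(n)[:,:,::-1])
    m=bot.camera_model(n);print(n,np.round(m["camera_matrix"],1).tolist(),m["dist"],(-np.array(m["R"]).T@m["t"]).round(),np.round(m["R"],3).tolist())
print(bot.get_obs(),bot.grip_point_offset)
E
```

```text
scene [[513.5, 0.0, 322.6], [0.0, 513.5, 233.8], [0.0, 0.0, 1.0]] [0.01274585 0.         0.         0.         0.        ] [749. 705. 983.] [[-0.981, 0.195, -0.0], [0.165, 0.826, -0.539], [-0.105, -0.529, -0.842]]
top [[461.5, 0.0, 327.8], [0.0, 461.5, 236.9], [0.0, 0.0, 1.0]] [0.00075386 0.         0.         0.         0.        ] [ 525.  123. 1077.] [[-0.016, -1.0, 0.004], [-0.993, 0.016, -0.114], [0.114, -0.006, -0.993]]
{'time': 0.1, 'joint_positions': array([ 1.17698684e+00,  3.42643511e-01,  1.52492487e+00,  1.69246536e-06,
        1.27539462e+00, -1.46022698e-01]), 'dq': array([-0.00137343, -0.00062038, -0.00229532,  0.00190487,  0.00169909,
        0.00070864]), 'tau': array([ 2.24005860e-03, -4.31998372e+01, -2.44698822e+01,  7.18538370e-02,
        5.25746634e-02, -3.42423459e-05]), 'tool_pos': array([128.6095173 , 508.62881142, 226.11822867]), 'tcp_rot': array([-3.14023713e+00, -2.00992285e-04,  2.89380523e+00]), 'contact_force': array([-0.8151313 ,  0.39775385,  0.50790465]), 'moment': array([-0.00813842,  0.02396326, -0.04746716]), 'finger_force': 0.0, 'grip_width': 91.43606417461416} 18.8
```

View pics/scene0.png

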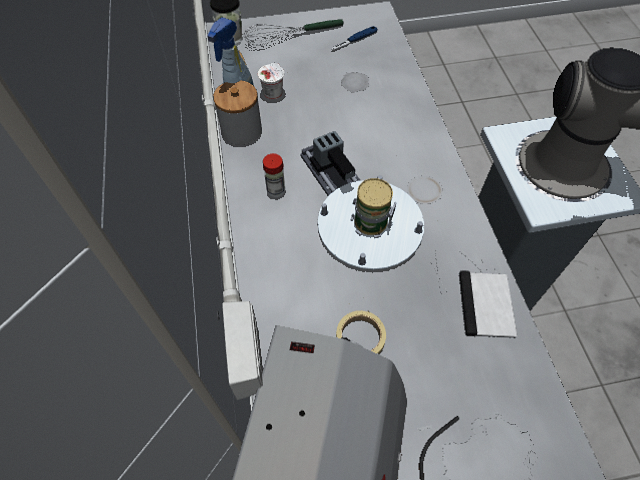

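View pics/top0.png

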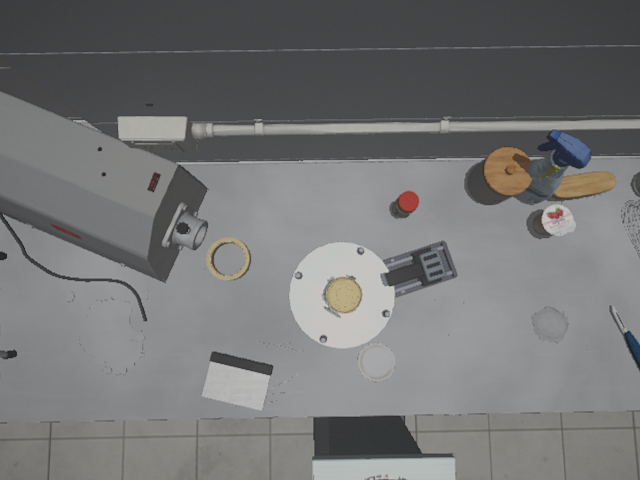

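The top view shows the turntable at about (342,295), pegs at (361,252), (299,275), (323,338) and (386,313), and the reader block at about (435,263). The jar is at (407,203), the tape at (228,259), and a machine stands on the left. The scene view shows the plate facing the robot side, near (392,212). Next I'll look closer.

```bash
python3 - <<'E'
import cv2,numpy as np
a=cv2.imread("pics/top0.png")[225:365,270:470];b=cv2.imread("pics/scene0.png")[120:275,290:440]
a=cv2.resize(a,None,fx=4,fy=4,interpolation=cv2.INTER_CUBIC);b=cv2.resize(b,(580,600),interpolation=cv2.INTER_CUBIC)
cv2.imwrite("pics/a.png",a);cv2.imwrite("pics/b.png",b)
E
```

```text
(no output)
```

View pics/a.png

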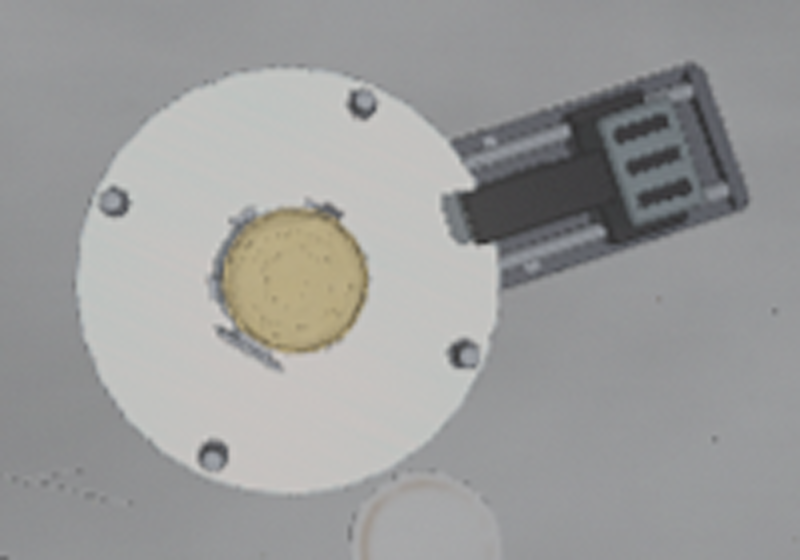

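View pics/b.png

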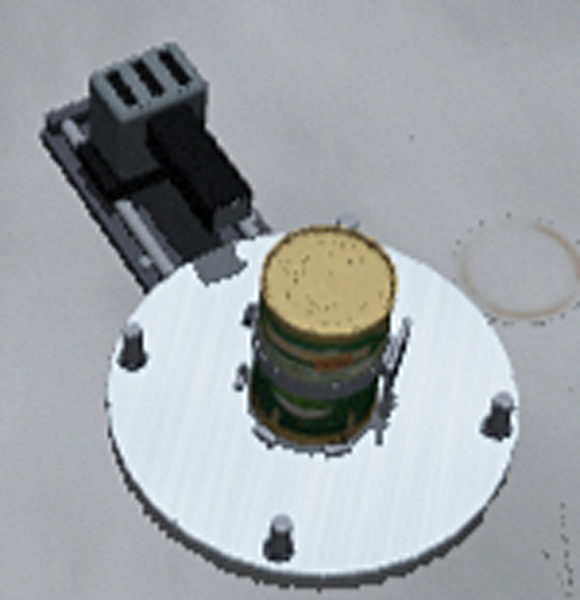

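```bash
cat >h.py <<'E'
import numpy as np,cv2
from plant import bot
def ray(name,uv,z):
    m=bot.camera_model(name);K=np.array(m["camera_matrix"]);R=np.array(m["R"]);t=np.array(m["t"])
    p=cv2.undistortPoints(np.array(uv,float).reshape(-1,1,2),K,np.array(m["dist"]))[:,0]
    d=np.c_[p,np.ones(len(p))]@R;C=-R.T@t
    return (C+d*((z-C[2])/d[:,2])[:,None])[:,:2]
crop=lambda L:[(270+(x+.5)/4-.5,225+(y+.5)/4-.5) for x,y in L]
E
python3 - <<'E'
from h import *
pg=ray("top",crop([(365,101),(116,201),(214,459),(466,355)]),48)
c=pg.mean(0);print("pegs",pg.round(1).tolist(),c.round(1))
d=pg-c;print(np.hypot(*d.T),np.degrees(np.arctan2(d[:,1],d[:,0])))
im=cv2.imread("pics/top0.png");hsv=cv2.cvtColor(im,cv2.COLOR_BGR2HSV)
m=((im.min(2)>185)*255).astype('uint8');m[:230]=0;m[355:]=0;m[:,:280]=0;m[:,400:]=0
cs=max(cv2.findContours(m,0,2)[0],key=cv2.contourArea)[:,0]
w=ray("top",cv2.convexHull(cs)[:,0],18);(x,y),r=cv2.minEnclosingCircle(w.astype('float32'));print("disc",x,y,r)
pl=ray("top",crop([(217,328),(283,370)]),91);e=pl[1]-pl[0];print("plate",pl,np.hypot(*e),pl.mean(0)-c,"normal deg",np.degrees(np.arctan2(*(pl.mean(0)-c)[::-1])),np.degrees(np.arctan2(e[1],e[0])))
rb=ray("top",crop([(599,117),(675,97),(701,203),(632,226)]),93);print("block",rb)
q=rb.mean(0)-c;print("reader",rb.mean(0),np.hypot(*q),np.degrees(np.arctan2(q[1],q[0])))
rl=ray("top",crop([(690,63),(748,208)]),22);q=rl.mean(0)-c;print("rail end",rl,np.hypot(*q),np.degrees(np.arctan2(q[1],q[0])))
t=ray("top",crop([(294,281)]),128);print("tin",t)
for n,lo,hi,z in(("jar",(0,180,90),(8,255,255),108),):
    k=cv2.inRange(hsv,lo,hi);k[:180]=0;k[230:]=0;k[:,:380]=0;k[:,440:]=0
    u=np.argwhere(k)[:,::-1].mean(0);print(n,u,ray("top",[u],z))
print("tape",ray("top",[(228.5,259)],25),"machine",ray("top",[(165,280),(205,190)],200),ray("top",[(190,232)],150))
E
```

```text
pegs [[613.1, 43.1], [559.6, 182.8], [418.0, 130.5], [471.9, -9.1]] [515.6  86.8]
[106.84721436 105.59228082 106.99435883 105.46426997] [ -24.17433284   65.40118358  155.89368995 -114.51943136]
disc 515.648193359375 87.06398010253906 119.27965545654297
plate [[490.37056846 127.5880347 ]
 [467.89263497  93.1372448 ]] 41.13531838497232 [-36.50552283  23.5248464 ] normal deg 147.20150558959895 -123.12304024391817
block [[ 598.68764044  -78.37282294]
 [ 608.76297968 -119.51224446]
 [ 551.9805953  -130.87680976]
 [ 540.40271833  -93.64460729]]
reader [ 574.95848344 -105.60162111] 201.37515203983887 -72.86756657426689
rail end [[ 634.26512046 -146.47709052]
 [ 550.62802257 -175.85937214]] 259.6279634819196 -72.79182922587678
tin [[514.7543698   87.75826998]]
jar [nan nan] [[nan nan]]
tape [[599.04806461 343.68742708]] machine [[548.97982719 426.4657913 ]
 [721.0966015  353.39329179]] [[646.20728003 395.63108189]]<stdin>:16: RuntimeWarning: Mean of empty slice.
  ret = um.true_divide(
```

Request:
carry_out(plan=[{"tx":36,"ty":-27,"rz":-0.1457},{"tx":36,"ty":-27,"rz":-0.1457},{"tx":36,"ty":-27,"rz":-0.1457},{"tx":36,"ty":-27,"rz":-0.1457},{"tx":36,"ty":-27,"rz":-0.1457},{"tx":36,"ty":-27,"rz":-0.1457},{"tx":36,"ty":-27,"rz":-0.1457},{"tx":36,"ty":-27,"rz":-0.1457},{"tx":36,"ty":-27,"rz":-0.1457},{"tx":36,"ty":-27,"rz":-0.1457},{"tx":36,"ty":-27,"rz":-0.1457},{"tx":36,"ty":-27,"rz":-0.1457}], gripper=0.5)

```text
invalid input at $.plan[0]: expected keys tx, ty, tz, rx, ry, rz
```

Request:
carry_out(plan=[{},{},{}])

```text
invalid input at $.plan[0]: expected keys tx, ty, tz, rx, ry, rz
```

All six keys are required in every row.

Request:
carry_out(plan=[{"tx":36,"ty":-27,"tz":0,"rx":0,"ry":0,"rz":-0.1457},{"tx":36,"ty":-27,"tz":0,"rx":0,"ry":0,"rz":-0.1457},{"tx":36,"ty":-27,"tz":0,"rx":0,"ry":0,"rz":-0.1457},{"tx":36,"ty":-27,"tz":0,"rx":0,"ry":0,"rz":-0.1457},{"tx":36,"ty":-27,"tz":0,"rx":0,"ry":0,"rz":-0.1457},{"tx":36,"ty":-27,"tz":0,"rx":0,"ry":0,"rz":-0.1457},{"tx":36,"ty":-27,"tz":0,"rx":0,"ry":0,"rz":-0.1457},{"tx":36,"ty":-27,"tz":0,"rx":0,"ry":0,"rz":-0.1457},{"tx":36,"ty":-27,"tz":0,"rx":0,"ry":0,"rz":-0.1457},{"tx":36,"ty":-27,"tz":0,"rx":0,"ry":0,"rz":-0.1457},{"tx":36,"ty":-27,"tz":0,"rx":0,"ry":0,"rz":-0.1457},{"tx":36,"ty":-27,"tz":0,"rx":0,"ry":0,"rz":-0.1457}], gripper=0.5)

```text
time: 1.3
tool_pos: [561.8, 183.6, 226.3]
tcp_rot: [-3.141, 0.0, 1.139]
contact_force: [1.3, 1.2, -1.0]
grip_width: 46.0
finger_force: 0.0
```

Request:
carry_out(plan=[{"tx":0,"ty":0,"tz":0,"rx":0,"ry":0,"rz":0},{"tx":0,"ty":0,"tz":0,"rx":0,"ry":0,"rz":0},{"tx":0,"ty":0,"tz":0,"rx":0,"ry":0,"rz":0}])

```text
time: 1.6
tool_pos: [559.8, 185.7, 226.4]
tcp_rot: [-3.14, 0.0, 1.147]
contact_force: [-0.0, 0.3, 0.1]
grip_width: 46.0
finger_force: 0.0
```

Request:
carry_out(plan=[{"tx":0,"ty":0,"tz":-45,"rx":0,"ry":0,"rz":0},{"tx":0,"ty":0,"tz":-45,"rx":0,"ry":0,"rz":0},{"tx":0,"ty":0,"tz":-45,"rx":0,"ry":0,"rz":0},{"tx":0,"ty":0,"tz":-30,"rx":0,"ry":0,"rz":0},{"tx":0,"ty":0,"tz":-20,"rx":0,"ry":0,"rz":0},{"tx":0,"ty":0,"tz":-12,"rx":0,"ry":0,"rz":0},{"tx":0,"ty":0,"tz":0,"rx":0,"ry":0,"rz":0},{"tx":0,"ty":0,"tz":0,"rx":0,"ry":0,"rz":0}])

```text
time: 2.4
tool_pos: [561.0, 185.7, 30.8]
tcp_rot: [3.14, -0.001, 1.147]
contact_force: [0.1, -1.0, 0.0]
grip_width: 45.9
finger_force: 0.0
```

Request:
carry_out(plan=[{"tx":0,"ty":0,"tz":0,"rx":0,"ry":0,"rz":0},{"tx":0,"ty":0,"tz":0,"rx":0,"ry":0,"rz":0},{"tx":0,"ty":0,"tz":0,"rx":0,"ry":0,"rz":0},{"tx":0,"ty":0,"tz":0,"rx":0,"ry":0,"rz":0},{"tx":0,"ty":0,"tz":0,"rx":0,"ry":0,"rz":0}], gripper=0.83)

```text
time: 2.9
tool_pos: [560.8, 185.0, 29.9]
tcp_rot: [3.141, -0.0, 1.145]
contact_force: [-0.2, 0.2, -0.2]
grip_width: 16.5
finger_force: 0.0
```

```bash
python3 - <<'E'
from h import *
a=bot.capture("scene")[:,:,::-1][100:300,260:460];cv2.imwrite("pics/c.png",cv2.resize(a,(600,600),interpolation=cv2.INTER_CUBIC))
# arc plan about centre
c=np.array([515.6,87.]);r=108;f=np.radians(65.6+np.linspace(0,140,25))
p=c+r*np.c_[np.cos(f),np.sin(f)];print(np.diff(p,axis=0).round(1).tolist(),np.diff(f)[0])
print("jar",ray("top",[(408,200)],108))
E
```

```text
[[-10.2, 4.0], [-10.6, 3.0], [-10.8, 1.9], [-11.0, 0.8], [-11.0, -0.4], [-10.9, -1.5], [-10.7, -2.6], [-10.4, -3.6], [-9.9, -4.7], [-9.4, -5.7], [-8.8, -6.6], [-8.1, -7.5], [-7.3, -8.2], [-6.4, -8.9], [-5.5, -9.5], [-4.5, -10.0], [-3.4, -10.4], [-2.3, -10.7], [-1.2, -10.9], [-0.1, -11.0], [1.0, -10.9], [2.1, -10.8], [3.2, -10.5], [4.2, -10.1]] 0.10181087303300251
jar [[713.17537008 -55.51330567]]
```

View pics/c.png

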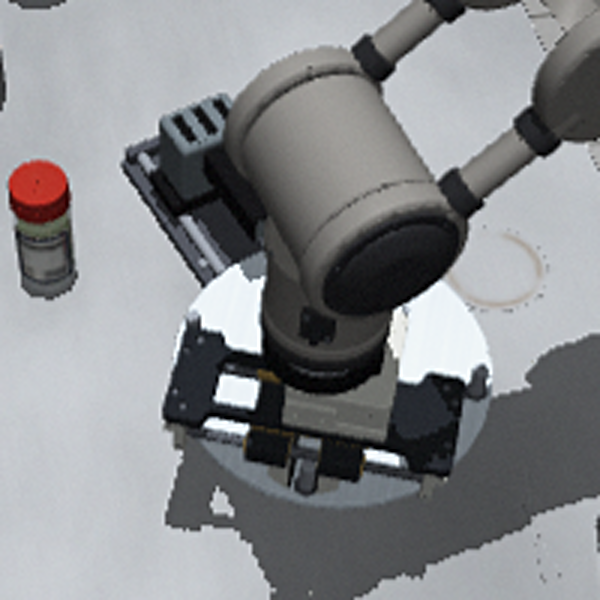

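The picture shows the peg between the fingers at about (306,475) in the crop. The jar and reader are clear. Now I'll sweep the arc.

Request:
carry_out(plan=[{"tx":-10.2,"ty":4.0,"tz":0,"rx":0,"ry":0,"rz":0.1018},{"tx":-10.6,"ty":3.0,"tz":0,"rx":0,"ry":0,"rz":0.1018},{"tx":-10.8,"ty":1.9,"tz":0,"rx":0,"ry":0,"rz":0.1018},{"tx":-11.0,"ty":0.8,"tz":0,"rx":0,"ry":0,"rz":0.1018},{"tx":-11.0,"ty":-0.4,"tz":0,"rx":0,"ry":0,"rz":0.1018},{"tx":-10.9,"ty":-1.5,"tz":0,"rx":0,"ry":0,"rz":0.1018}])

```text
time: 3.55
tool_pos: [496.5, 193.1, 30.0]
tcp_rot: [3.14, -0.0, 1.76]
contact_force: [0.5, 1.1, 0.5]
grip_width: 15.9
finger_force: 0.7
```

Request:
carry_out(plan=[{"tx":-10.7,"ty":-2.6,"tz":0,"rx":0,"ry":0,"rz":0.1018},{"tx":-10.4,"ty":-3.6,"tz":0,"rx":0,"ry":0,"rz":0.1018},{"tx":-9.9,"ty":-4.7,"tz":0,"rx":0,"ry":0,"rz":0.1018},{"tx":-9.4,"ty":-5.7,"tz":0,"rx":0,"ry":0,"rz":0.1018},{"tx":-8.8,"ty":-6.6,"tz":0,"rx":0,"ry":0,"rz":0.1018},{"tx":-8.1,"ty":-7.5,"tz":0,"rx":0,"ry":0,"rz":0.1018},{"tx":-7.3,"ty":-8.2,"tz":0,"rx":0,"ry":0,"rz":0.1018},{"tx":-6.4,"ty":-8.9,"tz":0,"rx":0,"ry":0,"rz":0.1018},{"tx":-5.5,"ty":-9.5,"tz":0,"rx":0,"ry":0,"rz":0.1018}])

```text
time: 4.45
tool_pos: [419.6, 135.5, 29.9]
tcp_rot: [3.141, 0.0, 2.677]
contact_force: [1.0, 2.2, -0.5]
grip_width: 15.6
finger_force: 0.6
```

Request:
carry_out(plan=[{"tx":-4.5,"ty":-10.0,"tz":0,"rx":0,"ry":0,"rz":0.1018},{"tx":-3.4,"ty":-10.4,"tz":0,"rx":0,"ry":0,"rz":0.1018},{"tx":-2.3,"ty":-10.7,"tz":0,"rx":0,"ry":0,"rz":0.1018},{"tx":-1.2,"ty":-10.9,"tz":0,"rx":0,"ry":0,"rz":0.1018},{"tx":-0.1,"ty":-11.0,"tz":0,"rx":0,"ry":0,"rz":0.1018},{"tx":1.0,"ty":-10.9,"tz":0,"rx":0,"ry":0,"rz":0.1018},{"tx":2.1,"ty":-10.8,"tz":0,"rx":0,"ry":0,"rz":0.1018},{"tx":3.2,"ty":-10.5,"tz":0,"rx":0,"ry":0,"rz":0.1018},{"tx":4.2,"ty":-10.1,"tz":0,"rx":0,"ry":0,"rz":0.1018},{"tx":0,"ty":0,"tz":0,"rx":0,"ry":0,"rz":0},{"tx":0,"ty":0,"tz":0,"rx":0,"ry":0,"rz":0},{"tx":0,"ty":0,"tz":0,"rx":0,"ry":0,"rz":0}])

```text
time: 5.65
tool_pos: [418.7, 40.4, 29.8]
tcp_rot: [-3.141, 0.0, -2.696]
contact_force: [-0.1, -0.8, 0.2]
grip_width: 15.6
finger_force: 0.6
```

```bash
python3 - <<'E'
from h import *
cv2.imwrite("pics/s2.png",bot.capture("scene")[:,:,::-1])
cv2.imwrite("pics/t2.png",bot.capture("top")[:,:,::-1])
a=cv2.imread("pics/t2.png")[225:365,270:470];b=cv2.imread("pics/s2.png")[120:275,290:440]
cv2.imwrite("pics/d.png",np.hstack([cv2.resize(b,(400,400)),cv2.resize(a,(400,400))]))
E
```

```text
(no output)
```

View pics/d.png

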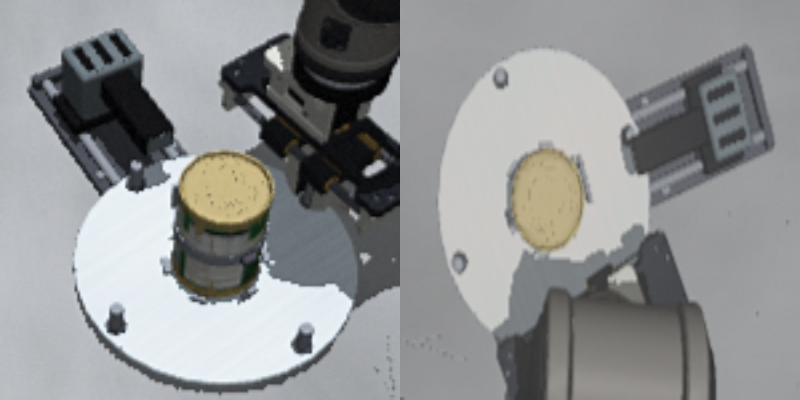

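The tin's plate now faces the reader: it's the line near (585,178) in the right half. I'll measure its angle from an enlarged crop.

```bash
python3 - <<'E'
import cv2
a=cv2.imread("pics/t2.png")[265:325,315:395]
cv2.imwrite("pics/e.png",cv2.resize(a,(800,600),interpolation=cv2.INTER_CUBIC))
E
```

```text
(no output)
```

View pics/e.png

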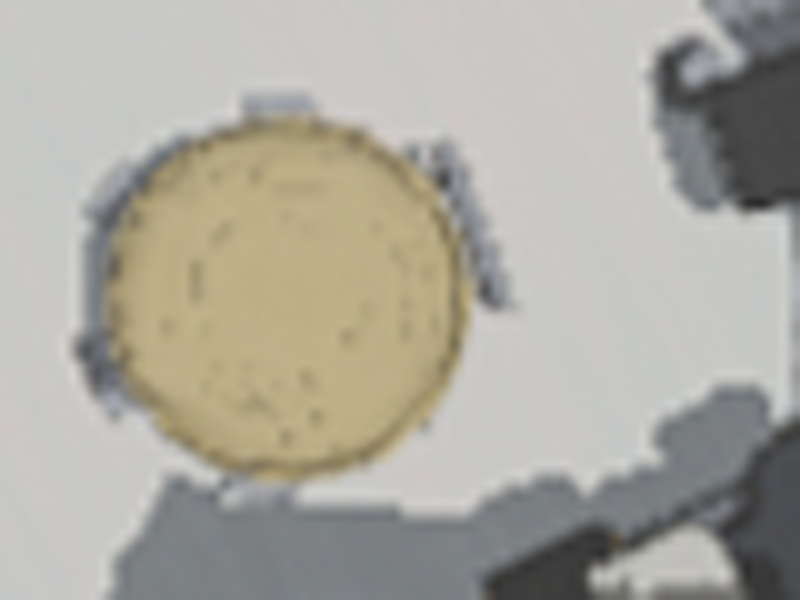

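```bash
python3 - <<'E'
from h import *
c=np.array([515.6,87.])
cr=lambda L:[(315+(x+.5)/10-.5,265+(y+.5)/10-.5) for x,y in L]
for L in ([(442,147),(490,303)],[(458,140),(508,303)]):
    p=ray("top",cr(L),91);e=p[1]-p[0];m=p.mean(0)-c;print(p,np.hypot(*e),"edge normal",np.degrees(np.arctan2(e[1],e[0]))+90,"pos",np.hypot(*m),np.degrees(np.arctan2(m[1],m[0])))
g=ray("top",[(320.2,251.8),(299.7,316.5)],48)-c
print(np.hypot(*g.T),np.degrees(np.arctan2(g[:,1],g[:,0])))
E
```

```text
[[546.79384007  52.47142146]
 [513.68436405  43.08310149]] 34.4147926630373 edge normal -74.16911005379467 pos 41.86557686831128 -69.53291778411777
[[548.22254741  49.02861783]
 [513.62173879  39.26517301]] 35.95192362166606 edge normal -74.24231920464823 pos 45.509962000278534 -70.32547146321392
[105.74942703 105.54430043] [ 26.48029593 116.6667543 ]
```

Peg angles and the plate edge agree: the plate is at about -72.3° and the station's -y at -72.8°. I'll release, lift and go behind the reader.

Request:
carry_out(plan=[{"tx":0,"ty":0,"tz":0,"rx":0,"ry":0,"rz":0},{"tx":0,"ty":0,"tz":0,"rx":0,"ry":0,"rz":0},{"tx":0,"ty":0,"tz":10,"rx":0,"ry":0,"rz":0},{"tx":0,"ty":0,"tz":30,"rx":0,"ry":0,"rz":0},{"tx":0,"ty":0,"tz":45,"rx":0,"ry":0,"rz":0},{"tx":0,"ty":0,"tz":45,"rx":0,"ry":0,"rz":0},{"tx":0,"ty":0,"tz":40,"rx":0,"ry":0,"rz":0}], gripper=0.6)

```text
time: 6.45
tool_pos: [418.5, 40.3, 202.7]
tcp_rot: [-3.141, 0.001, -2.695]
contact_force: [0.7, -0.1, -0.9]
grip_width: 36.9
finger_force: 0.0
```

Request:
carry_out(plan=[{"tx":14.3,"ty":-16.3,"tz":0,"rx":0,"ry":0,"rz":-0.143},{"tx":14.3,"ty":-16.3,"tz":0,"rx":0,"ry":0,"rz":-0.143},{"tx":14.3,"ty":-16.3,"tz":0,"rx":0,"ry":0,"rz":-0.143},{"tx":14.3,"ty":-16.3,"tz":0,"rx":0,"ry":0,"rz":-0.143},{"tx":14.3,"ty":-16.3,"tz":0,"rx":0,"ry":0,"rz":-0.143},{"tx":14.3,"ty":-16.3,"tz":0,"rx":0,"ry":0,"rz":-0.143},{"tx":14.3,"ty":-16.3,"tz":0,"rx":0,"ry":0,"rz":-0.143},{"tx":14.3,"ty":-16.3,"tz":0,"rx":0,"ry":0,"rz":-0.143},{"tx":14.3,"ty":-16.3,"tz":0,"rx":0,"ry":0,"rz":-0.143},{"tx":14.3,"ty":-16.3,"tz":0,"rx":0,"ry":0,"rz":-0.143},{"tx":14.3,"ty":-16.3,"tz":0,"rx":0,"ry":0,"rz":-0.143},{"tx":14.3,"ty":-16.3,"tz":0,"rx":0,"ry":0,"rz":-0.143}], gripper=1)

```text
time: 7.65
tool_pos: [590.6, -155.9, 200.4]
tcp_rot: [3.142, -0.0, 1.867]
contact_force: [0.7, -0.5, 1.2]
grip_width: 0.3
finger_force: 0.0
```

Request:
carry_out(plan=[{"tx":0,"ty":0,"tz":0,"rx":0,"ry":0,"rz":0},{"tx":0,"ty":0,"tz":0,"rx":0,"ry":0,"rz":0},{"tx":0,"ty":0,"tz":0,"rx":0,"ry":0,"rz":0}])

```text
time: 7.95
tool_pos: [589.7, -154.6, 200.0]
tcp_rot: [-3.141, -0.001, 1.875]
contact_force: [0.1, -0.1, 0.0]
grip_width: 0.2
finger_force: 0.0
```

```bash
python3 - <<'E'
from h import *
cv2.imwrite("pics/s3.png",bot.capture("scene")[:,:,::-1])
a=bot.capture("top")[:,:,::-1][165:345,280:520];cv2.imwrite("pics/f.png",cv2.resize(a,(800,600),interpolation=cv2.INTER_CUBIC))
E
```

```text
(no output)
```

View pics/f.png

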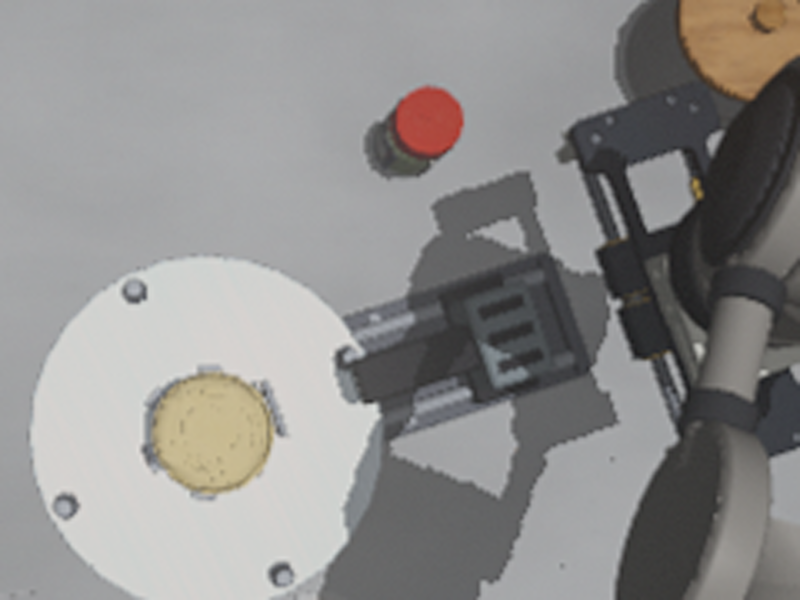

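The plate faces the window (plate at about (275,408), window at about (350,375)). The jar and pot are clear of the gripper, so I'll descend behind the reader.

Request:
carry_out(plan=[{"tx":0,"ty":0,"tz":-40,"rx":0,"ry":0,"rz":0},{"tx":0,"ty":0,"tz":-45,"rx":0,"ry":0,"rz":0},{"tx":0,"ty":0,"tz":-40,"rx":0,"ry":0,"rz":0},{"tx":0,"ty":0,"tz":-20,"rx":0,"ry":0,"rz":0},{"tx":0,"ty":0,"tz":-3,"rx":0,"ry":0,"rz":0},{"tx":0,"ty":0,"tz":0,"rx":0,"ry":0,"rz":0},{"tx":0,"ty":0,"tz":0,"rx":0,"ry":0,"rz":0}])

```text
time: 8.75
tool_pos: [591.4, -155.6, 53.6]
tcp_rot: [3.139, 0.002, 1.873]
contact_force: [0.1, -0.2, 0.9]
grip_width: 0.6
finger_force: 0.0
```

Request:
carry_out(plan=[{"tx":-1.18,"ty":3.82,"tz":0,"rx":0,"ry":0,"rz":0},{"tx":-1.18,"ty":3.82,"tz":0,"rx":0,"ry":0,"rz":0},{"tx":-1.18,"ty":3.82,"tz":0,"rx":0,"ry":0,"rz":0},{"tx":-1.18,"ty":3.82,"tz":0,"rx":0,"ry":0,"rz":0},{"tx":-1.18,"ty":3.82,"tz":0,"rx":0,"ry":0,"rz":0},{"tx":-1.18,"ty":3.82,"tz":0,"rx":0,"ry":0,"rz":0},{"tx":-1.18,"ty":3.82,"tz":0,"rx":0,"ry":0,"rz":0},{"tx":-1.18,"ty":3.82,"tz":0,"rx":0,"ry":0,"rz":0},{"tx":0,"ty":0,"tz":0,"rx":0,"ry":0,"rz":0},{"tx":0,"ty":0,"tz":0,"rx":0,"ry":0,"rz":0}])

```text
time: 9.75
tool_pos: [580.7, -124.3, 51.5]
tcp_rot: [-3.141, -0.001, 1.873]
contact_force: [-0.4, 0.3, -0.7]
grip_width: 0.4
finger_force: 0.0
```

Request:
carry_out(plan=[{"tx":-0.89,"ty":2.87,"tz":0,"rx":0,"ry":0,"rz":0},{"tx":-0.89,"ty":2.87,"tz":0,"rx":0,"ry":0,"rz":0},{"tx":-0.89,"ty":2.87,"tz":0,"rx":0,"ry":0,"rz":0},{"tx":-0.89,"ty":2.87,"tz":0,"rx":0,"ry":0,"rz":0}])

```text
time: 10.15
tool_pos: [577.2, -113.2, 51.5]
tcp_rot: [-3.141, -0.0, 1.872]
contact_force: [1.0, -3.0, -2.0]
grip_width: 0.5
finger_force: 1.3
```

```bash
python3 - <<'E'
from h import *
o=bot.get_obs();print(o["contact_force"],o["tool_pos"])
cv2.imwrite("pics/s4.png",bot.capture("scene")[:,:,::-1]);cv2.imwrite("pics/t4.png",bot.capture("top")[:,:,::-1])
a=cv2.imread("pics/t4.png")[225:345,320:460];b=cv2.imread("pics/s4.png")[110:230,290:430]
cv2.imwrite("pics/g.png",np.hstack([cv2.resize(b,(400,343)),cv2.resize(a,(400,343))]))
E
```

```text
[ 0.98844566 -2.96680022 -2.00633645] [ 577.20452362 -113.18421914   51.51653975]
```

View pics/g.png

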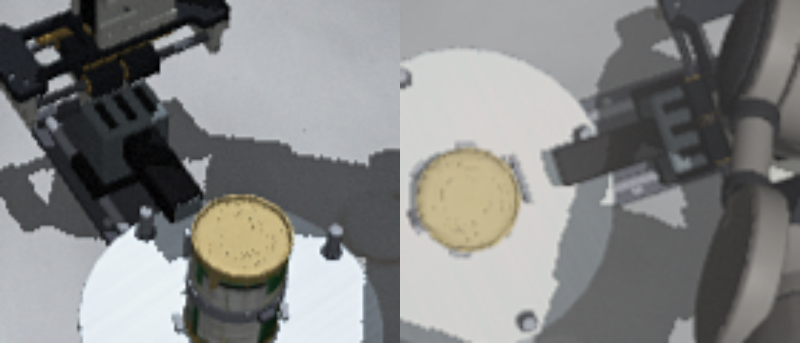

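```bash
python3 - <<'E'
from h import *
c=np.array([515.6,87.]);u=np.array([np.cos(np.radians(-72.8)),np.sin(np.radians(-72.8))])
k=.35
f=lambda x,y:(320+(x-400+.5)*k-.5,225+(y+.5)*k-.5)
print("win",(ray("top",[f(547,165),f(549,150),f(555,183)],88)-c)@u,"plate",(ray("top",[f(515,155),f(530,200)],91)-c)@u)
print("block back/front",(ray("top",[f(652,92),f(675,175),f(687,80)],93)-c)@u)
E
```

```text
win [65.38289228 70.39413178 66.75902104] plate [44.80617652 44.78015346]
block back/front [157.03239486 152.89224389 184.92960564]
```

The gap is about 20–30 mm and the sliding force about 3 N. I'll advance gently.

Request:
carry_out(plan=[{"tx":-0.59,"ty":1.91,"tz":0,"rx":0,"ry":0,"rz":0},{"tx":-0.59,"ty":1.91,"tz":0,"rx":0,"ry":0,"rz":0},{"tx":-0.59,"ty":1.91,"tz":0,"rx":0,"ry":0,"rz":0},{"tx":-0.59,"ty":1.91,"tz":0,"rx":0,"ry":0,"rz":0},{"tx":-0.59,"ty":1.91,"tz":0,"rx":0,"ry":0,"rz":0},{"tx":-0.59,"ty":1.91,"tz":0,"rx":0,"ry":0,"rz":0}])

```text
time: 10.85
tool_pos: [573.7, -101.8, 51.7]
tcp_rot: [3.142, -0.0, 1.873]
contact_force: [0.5, -2.9, -1.7]
grip_width: 0.3
finger_force: 1.3
```

Request:
carry_out(plan=[{"tx":-0.3,"ty":0.95,"tz":0,"rx":0,"ry":0,"rz":0},{"tx":-0.3,"ty":0.95,"tz":0,"rx":0,"ry":0,"rz":0},{"tx":-0.3,"ty":0.95,"tz":0,"rx":0,"ry":0,"rz":0},{"tx":-0.3,"ty":0.95,"tz":0,"rx":0,"ry":0,"rz":0}])

```text
time: 11.25
tool_pos: [572.6, -98.1, 51.7]
tcp_rot: [3.142, 0.0, 1.873]
contact_force: [0.2, -2.2, -2.7]
grip_width: 0.1
finger_force: 1.3
```

Request:
carry_out(plan=[{"tx":-0.3,"ty":0.95,"tz":0,"rx":0,"ry":0,"rz":0},{"tx":-0.3,"ty":0.95,"tz":0,"rx":0,"ry":0,"rz":0},{"tx":-0.3,"ty":0.95,"tz":0,"rx":0,"ry":0,"rz":0}])

```text
time: 11.55
tool_pos: [571.7, -95.2, 51.7]
tcp_rot: [3.141, -0.0, 1.873]
contact_force: [0.6, -3.0, -3.2]
grip_width: 0.5
finger_force: 1.3
```

Request:
carry_out(plan=[{"tx":-0.3,"ty":0.95,"tz":0,"rx":0,"ry":0,"rz":0},{"tx":-0.3,"ty":0.95,"tz":0,"rx":0,"ry":0,"rz":0}])

```text
time: 11.75
tool_pos: [571.1, -93.3, 51.7]
tcp_rot: [3.141, -0.0, 1.873]
contact_force: [1.4, -1.8, -1.4]
grip_width: 0.5
finger_force: 1.3
```

Request:
carry_out(plan=[{"tx":-0.3,"ty":0.95,"tz":0,"rx":0,"ry":0,"rz":0},{"tx":-0.3,"ty":0.95,"tz":0,"rx":0,"ry":0,"rz":0}])

```text
time: 11.95
tool_pos: [570.5, -91.4, 51.8]
tcp_rot: [3.141, 0.0, 1.873]
contact_force: [-0.7, -2.6, -2.5]
grip_width: 0.2
finger_force: 1.3
```

Request:
carry_out(plan=[{"tx":-0.3,"ty":0.95,"tz":0,"rx":0,"ry":0,"rz":0},{"tx":-0.3,"ty":0.95,"tz":0,"rx":0,"ry":0,"rz":0}])

```text
time: 12.15
tool_pos: [569.9, -89.4, 51.7]
tcp_rot: [3.141, 0.0, 1.873]
contact_force: [0.8, -2.9, -2.7]
grip_width: 0.5
finger_force: 1.3
```

Request:
carry_out(plan=[{"tx":-0.3,"ty":0.95,"tz":0,"rx":0,"ry":0,"rz":0},{"tx":-0.3,"ty":0.95,"tz":0,"rx":0,"ry":0,"rz":0}])

```text
time: 12.35
tool_pos: [569.4, -87.6, 51.8]
tcp_rot: [3.141, 0.0, 1.873]
contact_force: [0.5, -2.6, -2.2]
grip_width: 0.4
finger_force: 1.3
```

Request:
carry_out(plan=[{"tx":-0.3,"ty":0.95,"tz":0,"rx":0,"ry":0,"rz":0},{"tx":-0.3,"ty":0.95,"tz":0,"rx":0,"ry":0,"rz":0}])

```text
time: 12.55
tool_pos: [569.0, -86.5, 51.8]
tcp_rot: [3.141, 0.002, 1.873]
contact_force: [1.4, -7.5, -3.9]
grip_width: 0.4
finger_force: 3.5
```

Contact with the plate. The stiffness is about 6 N/mm, so small steps now, aiming for about 16.5 N total including the 2.5 N of friction.

Request:
carry_out(plan=[{"tx":-0.15,"ty":0.48,"tz":0,"rx":0,"ry":0,"rz":0}])

```text
time: 12.65
tool_pos: [568.9, -86.2, 51.8]
tcp_rot: [3.141, 0.002, 1.873]
contact_force: [1.9, -6.7, -3.9]
grip_width: 0.4
finger_force: 3.5
```

Request:
carry_out(plan=[{"tx":-0.15,"ty":0.48,"tz":0,"rx":0,"ry":0,"rz":0}])

```text
time: 12.75
tool_pos: [568.8, -85.8, 51.8]
tcp_rot: [3.141, 0.002, 1.872]
contact_force: [2.1, -7.3, -3.0]
grip_width: 0.4
finger_force: 3.5
```

The tin is slipping back at about 7 N. I'll continue.

Request:
carry_out(plan=[{"tx":-0.15,"ty":0.48,"tz":0,"rx":0,"ry":0,"rz":0},{"tx":-0.15,"ty":0.48,"tz":0,"rx":0,"ry":0,"rz":0}])

```text
time: 12.95
tool_pos: [568.5, -84.9, 51.8]
tcp_rot: [3.141, 0.002, 1.872]
contact_force: [1.3, -5.9, -3.4]
grip_width: 0.5
finger_force: 3.5
```

Request:
carry_out(plan=[{"tx":-0.15,"ty":0.48,"tz":0,"rx":0,"ry":0,"rz":0}])

```text
time: 13.05
tool_pos: [568.5, -84.7, 51.8]
tcp_rot: [3.141, 0.002, 1.873]
contact_force: [3.1, -10.0, -3.7]
grip_width: 0.3
finger_force: 4.8
```

Request:
carry_out(plan=[{"tx":-0.15,"ty":0.48,"tz":0,"rx":0,"ry":0,"rz":0}])

```text
time: 13.15
tool_pos: [568.5, -84.6, 51.8]
tcp_rot: [3.141, 0.003, 1.873]
contact_force: [2.7, -11.6, -5.6]
grip_width: 0.4
finger_force: 5.8
```

Request:
carry_out(plan=[{"tx":-0.15,"ty":0.48,"tz":0,"rx":0,"ry":0,"rz":0}])

```text
time: 13.25
tool_pos: [568.5, -84.6, 51.9]
tcp_rot: [3.141, 0.004, 1.873]
contact_force: [2.8, -13.2, -6.0]
grip_width: 0.7
finger_force: 6.7
```

Request:
carry_out(plan=[{"tx":-0.15,"ty":0.48,"tz":0,"rx":0,"ry":0,"rz":0}])

```text
time: 13.35
tool_pos: [568.5, -84.6, 51.9]
tcp_rot: [3.14, 0.004, 1.873]
contact_force: [3.7, -15.0, -5.8]
grip_width: 0.7
finger_force: 7.7
```

Request:
carry_out(plan=[{"tx":0,"ty":0,"tz":0,"rx":0,"ry":0,"rz":0}])

```text
time: 13.45
tool_pos: [568.5, -84.6, 51.8]
tcp_rot: [3.14, 0.004, 1.872]
contact_force: [3.1, -13.0, -6.6]
grip_width: 0.3
finger_force: 6.9
```

Request:
carry_out(plan=[{"tx":-0.15,"ty":0.48,"tz":0,"rx":0,"ry":0,"rz":0},{"tx":0,"ty":0,"tz":0,"rx":0,"ry":0,"rz":0}])

```text
time: 13.65
tool_pos: [568.5, -84.6, 51.9]
tcp_rot: [3.14, 0.005, 1.872]
contact_force: [3.1, -15.2, -5.7]
grip_width: 0.4
finger_force: 7.8
```

Request:
carry_out(plan=[{"tx":-0.09,"ty":0.29,"tz":0,"rx":0,"ry":0,"rz":0},{"tx":0,"ty":0,"tz":0,"rx":0,"ry":0,"rz":0}])

```text
time: 13.85
tool_pos: [568.5, -84.6, 51.8]
tcp_rot: [3.14, 0.005, 1.872]
contact_force: [3.4, -16.7, -6.4]
grip_width: 0.4
finger_force: 8.4
```

Request:
carry_out(plan=[{"tx":0.6,"ty":-1.91,"tz":0,"rx":0,"ry":0,"rz":0},{"tx":0.6,"ty":-1.91,"tz":0,"rx":0,"ry":0,"rz":0},{"tx":3,"ty":-9.5,"tz":0,"rx":0,"ry":0,"rz":0},{"tx":6,"ty":-19,"tz":0,"rx":0,"ry":0,"rz":0},{"tx":8,"ty":-26,"tz":0,"rx":0,"ry":0,"rz":0},{"tx":0,"ty":0,"tz":40,"rx":0,"ry":0,"rz":0},{"tx":0,"ty":0,"tz":45,"rx":0,"ry":0,"rz":0},{"tx":0,"ty":0,"tz":45,"rx":0,"ry":0,"rz":0},{"tx":0,"ty":-30,"tz":30,"rx":0,"ry":0,"rz":0},{"tx":0,"ty":-30,"tz":0,"rx":0,"ry":0,"rz":0},{"tx":0,"ty":0,"tz":0,"rx":0,"ry":0,"rz":0},{"tx":0,"ty":0,"tz":0,"rx":0,"ry":0,"rz":0}])

```text
time: 15.05
tool_pos: [585.2, -200.7, 211.4]
tcp_rot: [-3.141, -0.001, 1.871]
contact_force: [-0.8, 0.9, 0.3]
grip_width: 0.5
finger_force: 0.0
```

```bash
python3 - <<'E'
from h import *
cv2.imwrite("pics/s5.png",bot.capture("scene")[:,:,::-1]);cv2.imwrite("pics/t5.png",bot.capture("top")[:,:,::-1])
a=cv2.imread("pics/t5.png")[240:340,320:440];b=cv2.imread("pics/s5.png")[140:240,320:440]
cv2.imwrite("pics/i.png",np.hstack([cv2.resize(b,(400,333)),cv2.resize(a,(400,333))]))
E
```

```text
(no output)
```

View pics/i.png

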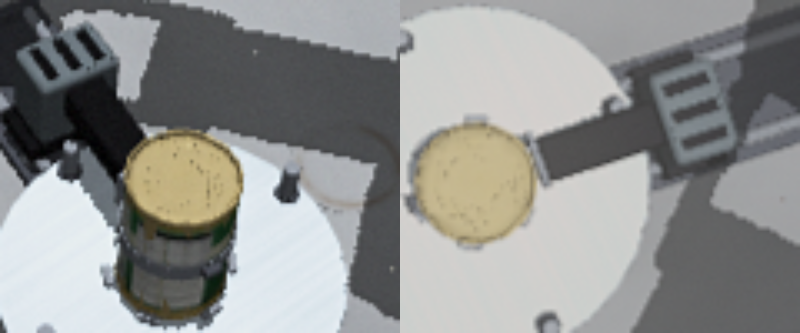

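The window rests squarely on the plate (about (538,160) in the right half), the tin is upright, and the robot is clear. Handing in.

```bash
python3 -c "
from plant import bot
print(bot.close_job())"
```

```text
the job is handed in; nothing more can be done
None
```

I turned the tin until its plate faced the reader (within about 1–2° by the camera), pressed the window onto it with an estimated 14 N, left it touching with the arm clear, and handed the job in; no verdict came back.

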